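Eject a cast teapot handle from its open die

TASK

Pull the ejector knob at the side of the open die fully out so that the cast teapot handle rises from the sloping cavity, then lift the handle out and lay it flat, without dropping it, in the tray that already holds another handle, same face up, on the tray floor beside the other one. Then push the ejector knob fully home again. Leave the other handle, the lids, the teapot, the jug and the wax block where they are.

Things in the scene. Friction and masses are not known exactly. Their poses are not given: they have to be found in the camera images.
- die: Steel die on a grey stand fixed to the table; foot 240 x 180 mm, 14 mm high. Origin on the table under the die; x horizontal, away from the robot, y left, z up. Its die face, 165 mm (up the slope) x 160 mm (y), slopes 30 degrees, rising towards +x: the face's outward normal is (-0.5, 0, 0.866) and up the slope is (0.866, 0, 0.5) in this frame.
- cavity (a point): Point on the die face at the middle of the cavity's long slot; axes as die. The C-shaped cavity is 18 mm deep, 1.5 mm wider than the handle on each side, and holds the handle flush with the face. Knob fully out, ejector pins raise the handle 13 mm along the face's normal: 13 mm then stands proud, 5 mm is still in the cavity.
- upper_edge (a point): Middle of the free edge, cavity side, of the die's other half, which stands open, square to the face: a steel plate 160 mm wide (y), 30 mm thick, from 8 to 92 mm out along the face's normal, its cavity side 85 mm up the slope from cavity. It leans over the cavity, so the handle cannot be taken straight from above. Axes as die.
- knob_grip (a point): Centre of the black round ejector knob on the -y side of the die: 30 mm in diameter, 34 mm long along the die's y, on a level 14 mm rod, 60 mm above the table. Knob home, its inner end is 20 mm from the bearing housing (70 mm high) and its centre 78 mm from the die's side. Moves with the knob; axes as die.
- knob (a joint): Travel of the ejector knob in m: 0 home, 0.036 fully out; it slides along the die's -y when pulled. A detent holds it at both ends: about 5 N breaks it away and past the middle it snaps on to the other end.
- handle: The cast aluminium teapot handle in the die: a C-shaped bracket 18 mm thick, about 0.2 kg. Its bar is 110 mm long (its y) and 22 mm wide (its x); two legs, each 18 mm wide, run 36 mm from the bar's ends to its -x (58 mm overall). Origin at the middle of the bar, on the underside; z is the thickness, out of the die. In the die its x points up the slope.
- tray_handles: Grey open tray fixed to the table, 220 mm (x) x 160 mm (y), 24 mm high, walls and floor 4 mm thick; the one that holds a handle like the cast one. Origin at the centre of its underside. The other handle lies in its +x half, the -x half is free.
- mate: The handle already in the tray, same shape and axes as handle, bar in the far part of the tray and legs to the tray's -x.
- tray_lids: Another tray of the same kind and size, which holds two round lids; not the goal. Trays may be on either side.
- lid_a: Round aluminium teapot lid 68 mm across, 35 mm high with a button, in the other tray; origin at the centre of the underside.
- lid_b: The second such lid, in the other tray.
- teapot: Steel teapot, 132 mm across, 120 mm high, spout to its +x and handle to its -x, each reaching 107 mm from the centre. Origin at the centre of the underside. Leave alone.
- jug: Steel jug, 90 mm across, 110 mm high, handle at its +y. Origin at the centre of the underside. Leave alone.
- wax: Blue block of polishing wax, 100 x 45 x 40 mm. Origin at the centre of the underside. Leave alone.
Things that resemble listed ones, but are neither listed nor needed, are in the scene too. What is shaped like the handle but black or orange is not meant.

How it is judged:
On the way, in this order (a step that is already met when the one before it is completed fails the run):
1. the knob is pulled fully out and the handle stands raised in the die (value of joint knob above 0.032 m and distance between handle and cavity below 0.012 m), for 0.2 s.
2. the gripper has lifted the handle clear of the die (distance between handle and cavity above 0.05 m and contact force between the fingers and handle above 0.5 N), for 0.1 s.
3. the handle is released flat on the floor of the tray with the other handle (x of handle in the frame of tray_handles between -0.1 and 0.1 m and y of handle in the frame of tray_handles between -0.07 and 0.07 m and z of handle in the frame of tray_handles below 0.01 m and angle between handle's own z axis and vertical below 0.1 rad and linear speed of handle below 0.02 m/s and contact force between the fingers and handle below 0.05 N), for 0.2 s.
4. the knob is pushed home (value of joint knob below 0.003 m), for 0.2 s.
At the end, for the whole second after the job is handed in: The handle lies released and still on the floor of the tray that held the other handle (within 10 mm), same face up, flat within 0.1 rad, its bar's middle within 100 mm (x) and 70 mm (y) of the tray's centre; the knob is within 3 mm of home (all of step 3 and value of joint knob below 0.003 m); the robot touches nothing.
It fails at once if the handle is dropped (falls freely faster than 0.45 m/s, about 10 mm) (contact force between handle and anything else below 0.01 N and linear speed of handle above 0.45 m/s).
It fails at once if the handle already in the tray is moved by more than 25 mm (distance of mate from where it was at the start of the episode above 0.025 m).
It fails at once if a lid in the other tray is moved by more than 25 mm (distance of any of lid_a, lid_b from where it was at the start of the episode above 0.025 m).
It fails at once if the teapot or the jug is moved by more than 25 mm (distance of any of teapot, jug from where it was at the start of the episode above 0.025 m).
It fails at once if the wax block is moved by more than 25 mm (distance of wax from where it was at the start of the episode above 0.025 m).
It also fails if it takes over 69 s, if anything falls off the work surface, if the arm or the gripper's body presses on something with over 40 N, if the wrist force passes 120 N, or if a joint passes its speed limit or range.

ROBOT

A 7-joint arm with a two-finger parallel gripper is mounted at the origin on the work surface. World frame = base frame: x ahead of the robot, y to its left, z up, the work surface at z = 0. Lengths are in m, angles in rad, forces in N, time in s.
With the tool pointing down it reaches from about 0.425 to 0.825 m from the base axis. Payload 3.6 kg.
Tool frame: the origin (TCP) lies where the fingers leave the gripper's body, on its centre line; the fingertips stand 73 mm ahead of it and the grasp point (between the pads) lies 54 mm ahead of it; z points along the fingers, y is the line along which they close (so a half turn about z gives the same grasp; the last joint's range is limited). The gripper opens to 85 mm and grips with 20 to 120 N. Pads are 22 mm wide; open, the fingers measure 114 mm over their backs; the gripper's body (76 mm by 85 mm) begins 54 mm behind the grasp point. The pads swing forward as they close: fully open they stand 13 mm farther back than shut.
Start: joints at [1.256, 0.615, -0.013, 1.423, 0.008, 1.103, -0.04], TCP at [0.185, -0.623, 0.304] pointing down, gripper open.
Joint ranges: [-3.12, 3.12], [-0.3, 2.06], [-1.34, 1.32], [0.26, 2.42], [-1.36, 4.5], [0.01, 1.98], [-2.84, 2.84]. Speed limits (rad/s): [2.79, 2.79, 3.14, 3.14, 3.14, 3.14, 3.14].

INTERFACE

Orientations are given as a unit quaternion [x, y, z, w].
In Python, from station import arm, snapshot, camera_info, ticket gives the robot as it stands. Calls block until the motion is done:
- arm.movep(position, orientation): joint-space move of the TCP to a pose.
- arm.line_to(position, velocity=0.15, ori=None): straight line of the TCP; ori=None keeps the orientation; velocity is the mean speed in m/s.
- arm.move_j(angles): joint-space move.
- arm.move_gripper(opening, effort=None): opening from 0.0 (shut) to 1.0 (fully open); effort is the grip in N (None keeps the last); returns when the fingers have stopped.
- arm.pause(seconds).
- arm.ik(position, orientation): joint angles nearest the present ones, or None.
- snapshot(name): name is "scene" or "top" or "wrist"; returns the picture (480x640x3 uint8, blue, green, red); there is no depth.
- camera_info(name): a dict with "fx", "fy", "cx", "cy" (pixels), "R" (3x3) and "t" (3): a world point X has camera coordinates R X + t; the wrist camera has in their place "T_tool_cam" (4x4, takes a point from camera to tool coordinates, whose origin is the TCP and whose axes are the flange's). Camera axes: x right, y down, z forward; pixel columns grow to the right and rows downward; lengths in m; the calibration is good to about 2 mm. A picture is of the moment at which its call begins: read the wrist's pose just before it. camera_info takes no time and is no camera call.
A pose or a line that the arm cannot do raises arm.MotionError and nothing moves.
- ticket.finish_job(): hands the job in; it is judged then, once.
Readings, each from a call of its own:
- arm.read_time(): time.
- arm.read_joint_positions(): joint angles.
- arm.read_dq(): joint speeds.
- arm.read_effort(): joint torques, N m.
- arm.read_tool_pos(): TCP position.
- arm.read_eef_rot(): TCP orientation.
- arm.read_ft_force(): force on the tool from outside, world axes, zero at the start.
- arm.read_wrist_torque(): the same for the moment, N m.
- arm.read_opening(): opening from 0.0 (shut) to 1.0 (fully open).
- arm.read_finger_force(): force on a finger pad.
Only numpy, scipy, OpenCV 4.12 (cv2) and the standard library are available. Lean on these libraries where they do the work, as an engineer would, in place of code of your own. Each camera call takes 0.05 s, during which the arm holds its last target. There are 200 camera calls.

## Working session

There is one attempt and no reset: what is moved stays moved. The work goes in short steps, each a Python script; the robot and the scene stay as the last script left them, time stands still between calls to the robot, and variables do not carry over. Pictures are saved under pics/ and viewed, at most 10 in all, crops included, and the job is handed in when it is done.

```bash
ls; mkdir -p pics
python3 - <<'E'
from station import arm, snapshot, camera_info
import cv2,numpy as np
for n in ["scene","top"]:
    cv2.imwrite(f"pics/{n}0.png",snapshot(n)); c=camera_info(n)
    R=np.array(c["R"]);t=np.array(c["t"]);print(n,c["fx"],c["cx"],c["cy"],R.round(3).tolist(),(-R.T@t).round(3))
print(camera_info("wrist"),arm.read_time(),arm.read_eef_rot())
E
```

```text
pics
scene 460.7725006418462 317.7526882922122 244.89141481206198 [[0.41, 0.912, 0.008], [0.555, -0.242, -0.796], [-0.724, 0.33, -0.605]] [ 1.275 -0.327  0.839]
top 494.3465545951613 319.52848044568145 231.34950731331878 [[0.004, -1.0, 0.022], [-0.988, -0.007, -0.153], [0.153, -0.021, -0.988]] [0.257 0.057 1.385]
{'fx': 356.7591455377951, 'fy': 356.7591455377951, 'cx': 315.41611302706804, 'cy': 241.17436152653352, 'T_tool_cam': array([[ 1.16303521e-03, -9.48732629e-01, -3.16077596e-01,
         8.17235480e-02],
       [ 9.99998829e-01,  1.41788659e-03, -5.76318670e-04,
        -1.06912224e-03],
       [ 9.94934510e-04, -3.16076556e-01,  9.48733166e-01,
        -7.02130500e-02],
       [ 0.00000000e+00,  0.00000000e+00,  0.00000000e+00,
         1.00000000e+00]])} 0.1 [ 9.89582765e-01  1.43960342e-01 -1.59879568e-04 -1.16004070e-03]
```

View pics/top0.png

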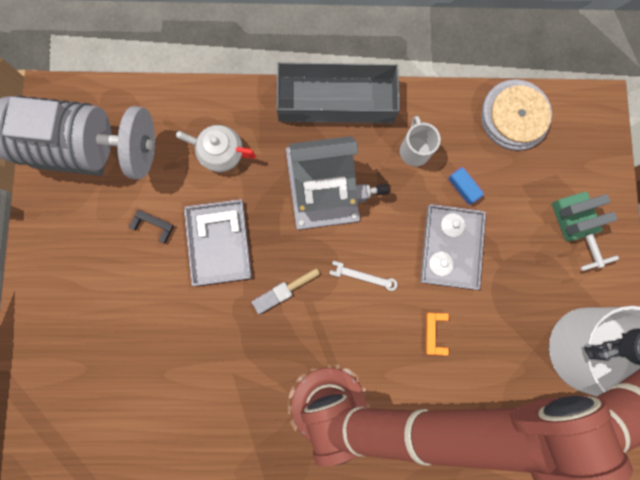

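View pics/scene0.png

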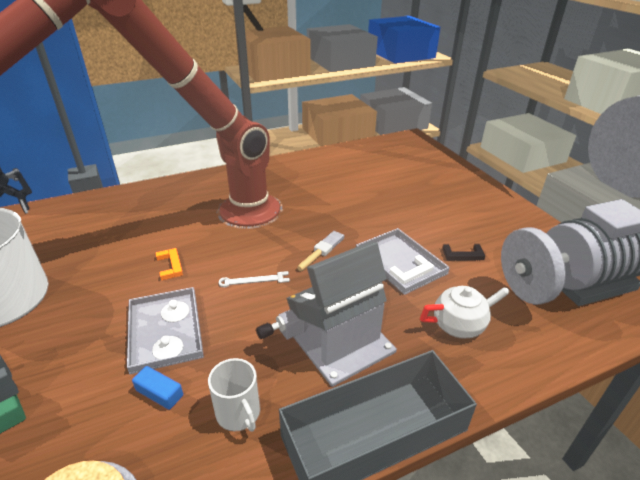

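Top view: the candidates shaped like the handle are the bright one in the die (325,188), the mate in the tray at (217,220), the black one at (152,225) and the orange one at (437,335). I choose the one in the die. The knob is at (382,190), the goal tray at (217,243) and the lids' tray at (454,247). The gripper starts over a white bin.

```bash
cat > h.py <<'E'
from station import arm, snapshot, camera_info, ticket
import cv2,numpy as np
from scipy.spatial.transform import Rotation as Rot
def K(n):
    c=camera_info(n); return np.array([[c["fx"],0,c["cx"]],[0,c["fy"],c["cy"]],[0,0,1]])
def pose(n,tcp=None,q=None):
    c=camera_info(n)
    if n!="wrist": R=np.array(c["R"]);return R.T,-R.T@np.array(c["t"])
    T=np.array(c["T_tool_cam"]);A=Rot.from_quat(q).as_matrix();return A@T[:3,:3],np.array(tcp)+A@T[:3,3]
def ray(n,uv,P=None):
    R,o=P or pose(n); d=R@np.linalg.inv(K(n))@np.array([*uv,1.]); return o,d/np.linalg.norm(d)
def onz(n,uv,z,P=None):
    o,d=ray(n,uv,P); return o+d*(z-o[2])/d[2]
def onplane(n,uv,p,nm,P=None):
    o,d=ray(n,uv,P); return o+d*(np.dot(p-o,nm)/np.dot(d,nm))
def tri(rays):
    A=sum(np.eye(3)-np.outer(d,d) for o,d in rays);b=sum((np.eye(3)-np.outer(d,d))@o for o,d in rays);return np.linalg.solve(A,b)
def proj(n,X,P=None):
    R,o=P or pose(n);c=K(n)@(R.T@(np.array(X)-o));return c[:2]/c[2]
def down(yaw): # tool z down, tool x along yaw
    return (Rot.from_euler('z',yaw)*Rot.from_euler('x',np.pi)).as_quat()
def shot(name):
    p=arm.read_tool_pos();q=arm.read_eef_rot();im=snapshot("wrist");cv2.imwrite(f"pics/{name}.png",im);np.savez(f"pics/{name}.npz",p=p,q=q);return im,pose("wrist",p,q)
def load(name):
    z=np.load(f"pics/{name}.npz");return cv2.imread(f"pics/{name}.png"),pose("wrist",z['p'],z['q'])
E
python3 - <<'E'
from h import *
for k,uv,z in [("foot",(298,228),.014),("foot",(358,220),.014),("foot",(287,150),.014),("cav",(325,188),.1),("knob",(382,190),.06),("tray",(217,243),.02),("lids",(454,247),.02),("jug",(420,145),.1),("teapot",(218,150),.1),("wax",(466,186),.04)]: print(k,uv,onz("top",uv,z).round(3))
# move out of the bin region
p=arm.read_tool_pos(); arm.line_to([p[0],p[1],.40],.3)
for x,y,yaw in [(.50,0.0,0),(.5,0,np.pi),(.45,0,np.pi),(.45,.0,0)]:
  print(x,y,yaw,arm.ik([x,y,.42],down(yaw)))
E
```

```text
foot (298, 228) [0.479 0.088 0.014]
foot (358, 220) [ 0.503 -0.081  0.014]
foot (287, 150) [0.706 0.122 0.014]
cav (325, 188) [0.574 0.015 0.1  ]
knob (382, 190) [ 0.58  -0.144  0.06 ]
tray (217, 243) [0.434 0.311 0.02 ]
lids (454, 247) [ 0.428 -0.349  0.02 ]
jug (420, 145) [ 0.696 -0.243  0.1  ]
teapot (218, 150) [0.676 0.303 0.1  ]
wax (466, 186) [ 0.598 -0.384  0.04 ]
0.5 0.0 0 [ 0.29519371  0.30612453 -0.46438583  1.64299652  0.14388459  1.2265028
 -1.77006292]
0.5 0 3.141592653589793 [ 0.61302716  0.40438915 -0.96485494  1.63468688  0.34385988  1.28457606
  1.15812694]
0.45 0 3.141592653589793 [ 0.71906002  0.3176323  -1.02792272  1.75101006  0.2871088   1.23554759
  1.18805801]
0.45 0.0 0 [ 0.35641057  0.2209771  -0.50729378  1.75929878  0.11491911  1.1906918
 -1.75409441]
```

Run:
```python
from h import *
arm.movep([.45,-.03,.40],down(np.pi)); shot("w1")
arm.movep([.46,.30,.36],down(np.pi)); shot("w2")
print(arm.read_time(),arm.read_joint_positions())
a=cv2.imread("pics/w1.png");b=cv2.imread("pics/w2.png")
```

```text
4.2417 [-0.04343765  0.54023496 -0.92145032  1.61697122  0.45399912  1.21385797
  0.50836783]
```

View pics/w1.png

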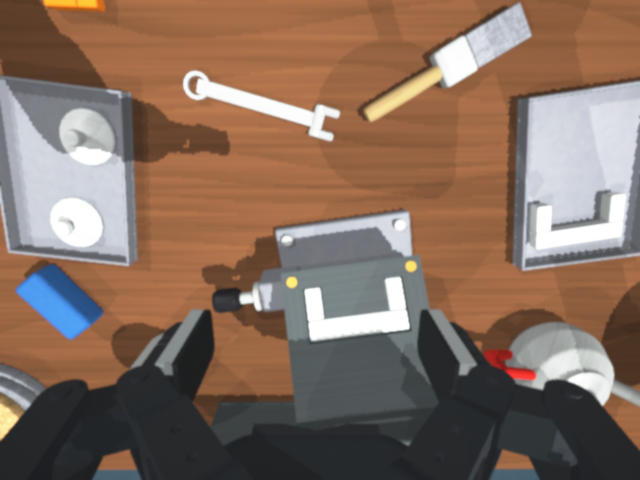

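View pics/w2.png

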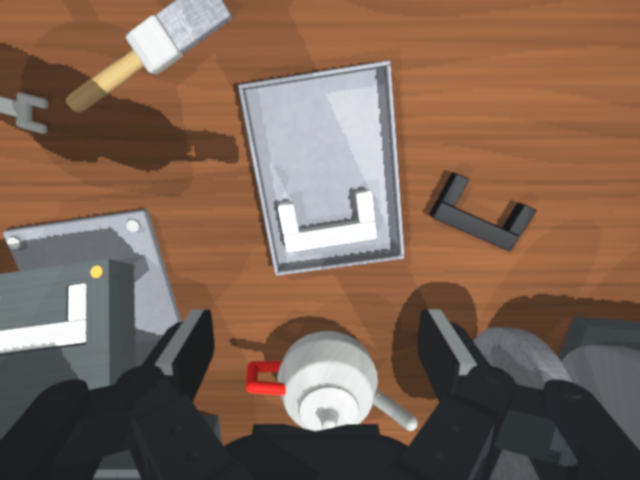

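w1: the handle lies in the die with its bar from (308,320) to (410,310). The knob is black at (227,300), and the foot's near corners are (275,227) and (410,211). w2: the tray's rim corners are (238,86), (390,62), (404,257) and (275,274), with the mate at the bottom (330,225). Next I take two closer views for triangulation.

Run:
```python
from h import *
arm.movep([.42,.10,.31],down(np.pi+.13)); a,_=shot("w3")
arm.movep([.42,-.10,.31],down(np.pi+.13)); b,_=shot("w4")
cv2.imwrite("pics/w34.png",np.hstack([cv2.resize(a[100:480],None,fx=.625,fy=.625),cv2.resize(b[100:480],None,fx=.625,fy=.625)]))
for n in ["w1","w3","w4"]:
    im,P=load(n)
    g=cv2.inRange(im,(185,185,185),(255,255,255))
    for c in cv2.findContours(g,cv2.RETR_EXTERNAL,cv2.CHAIN_APPROX_NONE)[0]:
        if cv2.contourArea(c)>400:
            ap=cv2.approxPolyDP(c,4,True)[:,0].tolist();print(n,"white",cv2.contourArea(c),ap)
    for lo,hi in [((20,150,180),(90,220,255))]:
        for c in cv2.findContours(cv2.inRange(im,lo,hi),cv2.RETR_EXTERNAL,cv2.CHAIN_APPROX_NONE)[0]:
            if cv2.contourArea(c)>30: print(n,"yellow",cv2.minEnclosingCircle(c))
    k=cv2.inRange(im,(0,0,0),(45,45,45))
    for c in cv2.findContours(k,cv2.RETR_EXTERNAL,cv2.CHAIN_APPROX_NONE)[0]:
        if 150<cv2.contourArea(c)<4000: print(n,"black",cv2.contourArea(c),cv2.minAreaRect(c))
```

```text
w1 white 2203.0 [[533, 383], [541, 387], [547, 378], [586, 366], [600, 374], [579, 373], [569, 381], [592, 390], [602, 404], [611, 390], [628, 396], [612, 387], [606, 357], [572, 348], [541, 364]]
w1 white 2877.5 [[400, 278], [385, 279], [388, 311], [323, 318], [320, 289], [305, 289], [311, 339], [408, 328]]
w1 white 1674.0 [[410, 254], [407, 213], [277, 232], [278, 239], [288, 233], [282, 238], [288, 242], [294, 236], [375, 225], [392, 248]]
w1 white 11930.0 [[12, 97], [34, 243], [118, 252], [127, 258], [123, 163], [109, 151], [73, 146], [73, 129], [109, 143], [107, 126], [94, 112], [72, 110], [61, 121], [60, 137], [68, 152], [61, 154], [41, 138]]
w1 white 15835.0 [[639, 83], [532, 100], [526, 203], [539, 199], [548, 204], [536, 209], [534, 246], [524, 243], [525, 222], [523, 266], [528, 256], [614, 241], [620, 245], [639, 122], [639, 87], [633, 85]]
w1 white 2554.0 [[184, 78], [184, 89], [192, 98], [214, 97], [309, 125], [311, 135], [332, 138], [320, 128], [324, 115], [337, 117], [337, 110], [317, 105], [311, 112], [210, 82], [198, 71]]
w1 white 3111.0 [[519, 6], [505, 13], [511, 2
[... 1706 characters left out ...]
[144, 162], [133, 155], [92, 151], [94, 140], [87, 131], [114, 138], [124, 120], [121, 114], [92, 105], [76, 116], [65, 135], [48, 138]]
w4 white 3658.0 [[237, 88], [235, 99], [242, 111], [262, 111], [379, 165], [378, 175], [396, 183], [403, 180], [390, 171], [397, 156], [412, 159], [416, 154], [395, 142], [386, 150], [272, 98], [254, 80]]
w4 white 2638.5 [[627, 72], [630, 96], [620, 105], [607, 97], [607, 112], [593, 109], [605, 93], [616, 92], [611, 86], [604, 92], [597, 85], [577, 89], [545, 104], [551, 142], [587, 129], [613, 110], [617, 114], [635, 107], [639, 91], [634, 91]]
w4 black 247.5 ((251.52439880371094, 349.2804870605469), (30.699968338012695, 12.81005859375), 6.34019136428833)
```

View pics/w34.png

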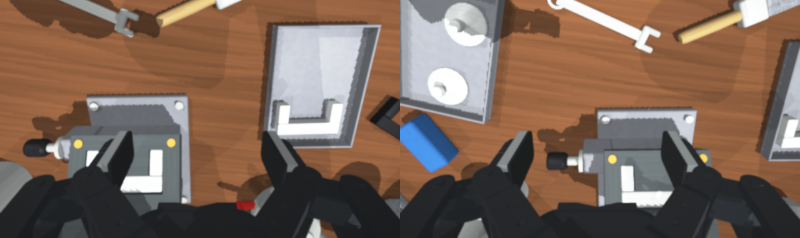

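The joined picture shows the left leg in w4 at (354,366) and the right leg in w3 at (259,341), with the knob and foot visible in both. I triangulate now.

```bash
cat > m.py <<'E'
from h import *
P={n:load(n)[1] for n in ["w1","w2","w3","w4"]}
def T(*a): 
    r=[ray("wrist",uv,P[n]) for n,uv in a];X=tri(r);return X,max(np.linalg.norm(np.cross(X-o,d)) for o,d in r)
pts={"Ltip_o":T(("w1",(305,289)),("w4",(354,366))),"Ltip_i":T(("w1",(320,289)),("w4",(372,367))),"Lin":T(("w1",(323,318)),("w4",(373,407))),"Lbar":T(("w1",(311,339)),("w4",(356,424))),
"Rtip_o":T(("w1",(400,278)),("w3",(259,341))),"Rtip_i":T(("w1",(385,279)),("w3",(241,341))),"Rin":T(("w1",(388,311)),("w3",(239,382))),"Rbar":T(("w1",(408,328)),("w3",(257,406)))}
if __name__=="__main__":
    for k,v in pts.items(): print(k,v[0].round(4),round(v[1],4))
    p={k:v[0] for k,v in pts.items()}
    d=lambda a,b:np.linalg.norm(p[a]-p[b]).round(4)
    print("bar 110:",d("Lbar","Rbar"),d("Ltip_o","Rtip_o"),"58:",d("Lbar","Ltip_o"),d("Rbar","Rtip_o"))
    # foot yaw, by near edge fit in each view
    for n,a,b in [("w1",(275,227),(410,211))]:
        A=onz("wrist",a,.014,P[n]);B=onz("wrist",b,.014,P[n]);v=B-A;print(n,A,B,np.linalg.norm(v),np.arctan2(-v[0],v[1]))
    C=[onz("wrist",c,.024,P["w2"]) for c in [(238,86),(390,62),(404,257),(275,274)]]
    print("tray",np.round(C,4),[np.linalg.norm(C[i]-C[i-1]).round(3) for i in range(4)],np.mean(C,0))
    # knob black masks tight
    for n,(x0,y0,x1,y1) in [("w1",(205,280,245,320)),("w3",(25,300,90,360)),("w4",(230,320,290,390))]:
        im=load(n)[0][y0:y1,x0:x1];m=cv2.inRange(im,(0,0,0),(62,62,62));c=max(cv2.findContours(m,0,1)[0],key=cv2.contourArea)
        print(n,"knob",cv2.contourArea(c),np.array(cv2.boundingRect(c))+[x0,y0,0,0])
E
python3 m.py
```

```text
Ltip_o [ 0.5497 -0.042   0.1008] 0.0005
Ltip_i [ 0.5506 -0.0246  0.0986] 0.0002
Lin [ 0.5757 -0.022   0.1211] 0.0009
Lbar [ 0.6035 -0.034   0.1168] 0.0014
Rtip_o [0.5359 0.0658 0.1003] 0.0002
Rtip_i [0.5376 0.0492 0.1001] 0.0003
Rin [0.5708 0.0522 0.1143] 0.0006
Rbar [0.5835 0.0719 0.1279] 0.0001
bar 110: 0.1083 0.1086 58: 0.0567 0.0554
w1 [ 0.50068417 -0.08332554  0.014     ] [0.4791568  0.09430864 0.014     ] 0.178933870232376 0.12060122772394907
tray [[0.3438 0.2186 0.024 ]
 [0.3213 0.3764 0.024 ]
 [0.5357 0.4072 0.024 ]
 [0.5579 0.2494 0.024 ]] [np.float64(0.216), np.float64(0.159), np.float64(0.217), np.float64(0.159)] [0.4396729  0.31287404 0.024     ]
w1 knob 505.0 [213 288  29  24]
w3 knob 900.0 [ 38 322  45  28]
w4 knob 803.5 [235 343  34  29]
```

```bash
cat > geo.py <<'E'
from m import *
L={"Ltip_o":(-.047,-.055),"Ltip_i":(-.047,-.037),"Lin":(-.011,-.037),"Lbar":(.011,-.055),"Rtip_o":(-.047,.055),"Rtip_i":(-.047,.037),"Rin":(-.011,.037),"Rbar":(.011,.055)}
A=np.array([[*L[k],0] for k in L]);B=np.array([pts[k][0] for k in L])
yaw=.123
Rd=Rot.from_euler('z',yaw).as_matrix()
up=Rd@[.866025,0,.5];nm=Rd@[-.5,0,.866025];yd=Rd@[0,1,0]
Rf=np.c_[up,yd,nm]
cav=np.mean(B-A@Rf.T,0)
KN=T(("w1",(227.5,300)),("w3",(60.5,336)),("w4",(252,357.5)))
tray=np.array([.4397,.3129,0]);tyaw=.142;Rt=Rot.from_euler('z',tyaw).as_matrix()
E
python3 - <<'E'
from geo import *
Rk,_=Rot.align_vectors(B-B.mean(0),A-A.mean(0));print("kabsch euler zyx",Rk.as_euler('ZYX'))
print("cav",cav,"res mm",((B-cav-A@Rf.T)@Rf*1000).round(1).tolist())
print("knob",KN, "in die frame rel cav",Rd.T@(KN[0]-cav), "onz",[onz("wrist",c,.06,P[n]).round(4) for n,c in [("w1",(227.5,300)),("w3",(60.5,336)),("w4",(252,357.5))]])
m=[(282.5,240)]
# foot centre rel cav
f=(np.array([.5007,-.0833,.014])+np.array([.4792,.0943,.014]))/2+Rd@[.12,0,0];print("foot centre",f,"cav rel",Rd.T@(cav-f))
# knob outer end predicted
E
```

```text
kabsch euler zyx [ 0.13399065 -0.43873933  0.02476918]
cav [0.58361319 0.01707302 0.12173103] res mm [[1.2, 0.6, 2.3], [2.6, -0.3, -1.1], [-0.3, -0.8, 5.8], [-1.8, 1.9, -11.0], [0.4, -0.8, 2.1], [0.1, 0.5, 2.1], [-0.0, -0.6, -2.3], [-2.2, -0.6, 2.0]]
knob (array([ 0.58348771, -0.14188455,  0.06136486]), np.float64(0.0002955275690447792)) in die frame rel cav [-0.01962705 -0.15774125 -0.06036617] onz [array([ 0.5845, -0.1423,  0.06  ]), array([ 0.5842, -0.1429,  0.06  ]), array([ 0.5845, -0.1419,  0.06  ])]
foot centre [0.6090434  0.02022281 0.014     ] cav rel [-2.56245406e-02 -5.95977798e-06  1.07731026e-01]
```

The bar, foot and tray sizes agree with those given. The knob comes out at z 0.061 (60 mm expected) and 158 mm from the die's centre plane (80+78 expected). I drop the occluded Lbar corner, then pull the knob.

```bash
sed -i 's/^cav=.*/cav=np.delete(B-A@Rf.T,3,0).mean(0)/' geo.py
cat >> geo.py <<'E'
KP=np.array([.5845,-.1423,.06]);qk=down(yaw-np.pi/2)
def fz(): return np.array(arm.read_ft_force())
E
python3 - <<'E'
from geo import *
print("cav",cav)
arm.movep([.45,-.1,.34],down(np.pi/2*-1+yaw))
arm.movep(KP+[0,0,.20],qk)
arm.move_gripper(.6,40)
arm.line_to(KP+[0,0,.054],.12)
f0=fz();arm.move_gripper(0,40);print("open",arm.read_opening(),arm.read_finger_force(),fz()-f0)
arm.line_to(KP+[0,0,.054]-yd*.036,.04);arm.pause(.2)
print("pull f",Rd.T@(fz()-f0),arm.read_tool_pos(),arm.read_opening(),arm.read_time())
cv2.imwrite("pics/top1.png",snapshot("top"))
a=cv2.imread("pics/top1.png")[120:250,270:420];cv2.imwrite("pics/top1c.png",cv2.resize(a,None,fx=4,fy=4))
E
```

```text
cav [0.58308199 0.01673249 0.12321903]
open 0.33639910331903605 39.47862192537286 [-3.14060926 -0.47602837  5.51367816]
pull f [-2.25079391  0.39021052  4.99793859] [ 0.58905619 -0.17805178  0.11497391] 0.33475670856771333 11.325
```

View pics/top1c.png

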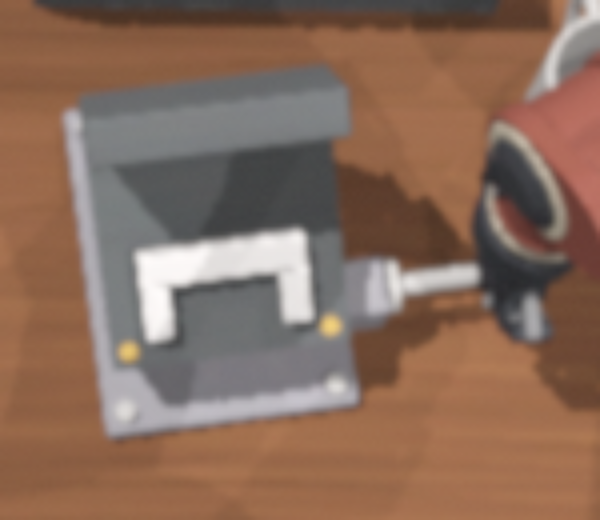

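The crop shows the handle standing raised (its leg tips are clear of the cavity at about (160,340) and (300,320)) and the rod drawn out. I make sure of the stop, release, and look again along the face normal.

```bash
cat >> geo.py <<'E'
qh={s:Rot.from_matrix(np.c_[s*yd,s*up,-nm]).as_quat() for s in (1,-1)}
def qt(s): return Rot.from_matrix(np.c_[s*Rt[:,1],s*Rt[:,0],[0,0,-1]]).as_quat()
E
python3 - <<'E'
from geo import *
f0=fz();arm.line_to(KP+[0,0,.054]-yd*.0385,.02);arm.pause(.1);print("f",Rd.T@(fz()-f0))
arm.move_gripper(.6);arm.line_to(KP+[0,0,.22]-yd*.037,.2)
print(arm.read_time(),arm.read_joint_positions())
for s in (1,-1):
    print(s,arm.ik(cav+nm*.176,qh[s]),arm.ik(cav+nm*.09,qh[s]),arm.ik(tray+[0,0,.09],qt(s)))
E
```

```text
f [-1.25422138  3.29586528  0.61488302]
13.0833 [ 0.869885    0.8731771  -1.2242628   1.54265408  0.83691715  1.32834482
  2.81342534]
1 [ 0.02855648  0.30376838 -0.07658338  2.21548241 -0.18931999  0.10307648
  0.26774623] [-0.02901947  0.49697695 -0.01397397  2.19626586  3.58624019  0.08153479
  2.77235159] [-0.51334853  0.76147983 -0.22637831  1.93032918  0.33774752  0.48631291
 -0.83759268]
-1 [ 0.69268955  0.45511079 -0.99721497  2.19915551  1.29424347  0.406889
  1.95609289] [ 0.41529628  0.57483903 -0.65799853  2.18416328  1.78137593  0.31767713
  1.49269499] [-0.12289113  0.94196485 -0.90210823  1.91811879  1.02841799  0.83437177
  1.68129276]
```

Run:
```python
from geo import *
p=arm.read_tool_pos()
arm.line_to([.45,-.15,.33],.25)
arm.movep(cav+nm*.176,qh[-1]); im,Pw=shot("v1")
print(arm.read_time(),arm.read_joint_positions())
g=cv2.inRange(im,(175,175,175),(255,255,255))
for c in cv2.findContours(g,cv2.RETR_EXTERNAL,cv2.CHAIN_APPROX_NONE)[0]:
    if cv2.contourArea(c)>1500: print(cv2.contourArea(c),cv2.approxPolyDP(c,4,True)[:,0].tolist())
for k in L: print(k,proj("wrist",cav+Rf@[*L[k],.013],Pw).round(0),end=' ')
```

```text
14.7833 [ 0.51087264  0.37553867 -0.71412206  2.20086488  1.12913733  0.25792553
  2.10880345]
7656.5 [[389, 166], [302, 169], [308, 320], [372, 319], [375, 298], [384, 298], [379, 288], [335, 287], [335, 195], [389, 194]]
4595.0 [[486, 112], [468, 114], [477, 122], [476, 129], [470, 121], [457, 128], [467, 144], [453, 267], [413, 279], [412, 303], [463, 312]]
2295.5 [[376, 0], [377, 61], [361, 66], [360, 76], [400, 74], [363, 80], [360, 88], [402, 100], [405, 66], [391, 60], [394, 0]]
Ltip_o [390. 164.] Ltip_i [389. 192.] Lin [334. 192.] Lbar [300. 164.] Rtip_o [380. 316.] Rtip_i [382. 294.] Rin [332. 294.] Rbar [302. 316.]
```

View pics/v1.png

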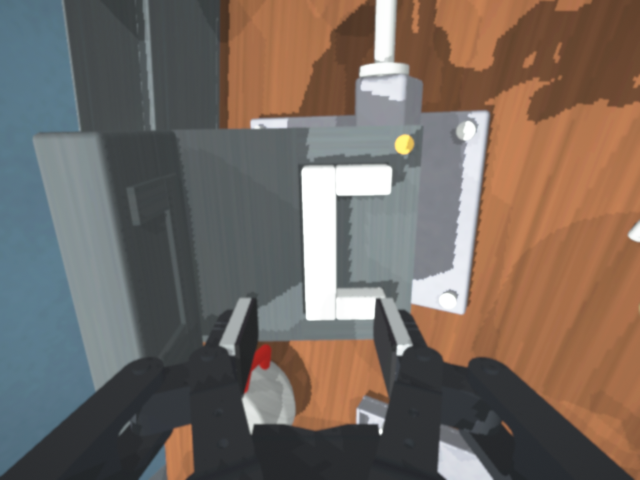

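v1 looks along the normal: the bar runs from (302,169) to (308,320), with its inner corners at (335,195) and (335,287), within about 4 px of the prediction. I refine from these corners and do the grasp, feeling for the face.

```bash
cat > grasp.py <<'E'
from geo import *
_,Pw=load("v1")
M={"Lbar":(302,167),"Rbar":(308,320),"Lin":(335,195),"Rin":(335,287),"Ltip_o":(389.5,165.5),"Ltip_i":(389.5,194.5)}
D={k:Rf.T@(onplane("wrist",M[k],cav+nm*.013,nm,Pw)-cav) for k in M}
E
python3 - <<'E'
from grasp import *
for k in D: print(k,((D[k][:2]-L[k])*1000).round(1))
off=np.mean([D[k][:2]-L[k] for k in ("Lbar","Rbar","Lin","Rin")],0);print(off)
cg=cav+Rf@[*off,0]; q=qh[-1]
arm.move_gripper(.45,60)
arm.line_to(cg+nm*.10,.1)
f0=fz();h=.082
while h>.068:
    arm.line_to(cg+nm*h,.03);f=np.dot(fz()-f0,nm)
    if f>3: break
    h-=.001
print("touch h",h,f,arm.read_time(),np.dot(arm.read_tool_pos()-cg,nm))
np.save("cg.npy",cg)
E
```

```text
Lbar [-1.5  2. ]
Rbar [-4.6  3.9]
Lin [-1.   2.2]
Rin [-2.1 -5.1]
Ltip_o [0.4 1.1]
Ltip_i [-0.9  1.9]
[-0.00228665  0.00077012]
touch h 0.073 7.582779091466968 18.9833 0.07373035669251707
```

Run:
```python
from grasp import *
cg=np.load("cg.npy")
arm.line_to(cg+nm*.0755,.05);f0=fz()
arm.move_gripper(0,20);print("op",arm.read_opening()*85,arm.read_finger_force(),Rf.T@(fz()-f0))
arm.move_gripper(0,70);print("op",arm.read_opening()*85,arm.read_finger_force(),Rf.T@(fz()-f0))
arm.line_to(cg+nm*.0955,.04);print("lift",Rf.T@(fz()-f0),arm.read_opening()*85)
arm.line_to(cg+nm*.20,.12);print(fz()-f0,arm.read_finger_force())
snap,_=shot("v2"); cv2.imwrite("pics/sc2.png",snapshot("scene"))
print(arm.read_time())
for k,c in [("matebar",[(285,233),(375,222)]),("matetips",[(287,203),(363,190)])]:
    print(k,[(Rt.T@(onz("wrist",u,.022,P["w2"])-tray)).round(3) for u in c])
```

```text
op 21.322911434280563 21.4390030503273 [ 0.66394513 -0.05222857  2.47166309]
op 19.89447085174274 72.00292410437214 [-0.16041378  0.60954597  4.06356537]
lift [-2.10639506  0.43366146 -1.36006072] 19.880543072920574
[-0.44705283 -0.05101619 -0.95765471] 71.5186607837677
22.0
matebar [array([ 0.059, -0.061,  0.022]), array([0.061, 0.047, 0.022])]
matetips [array([ 0.024, -0.052,  0.022]), array([0.021, 0.037, 0.022])]
```

View pics/v2.png

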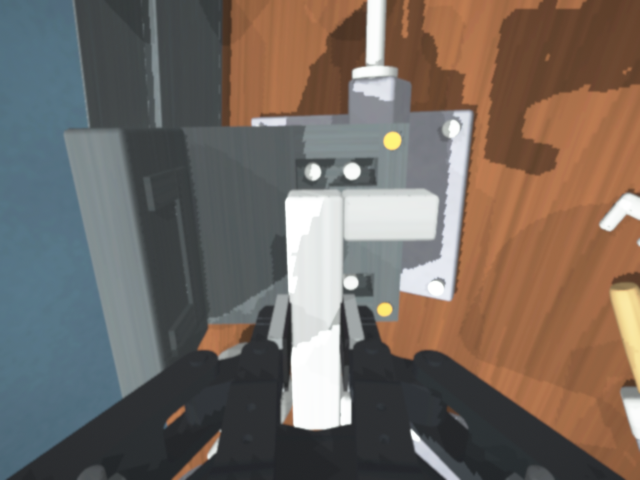

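v2 shows the handle in the grip (bar at (315,310)), out of the die; the empty cavity shows its pins at (313,172). Now I place it.

Run:
```python
from grasp import *
cg=np.load("cg.npy");tgt=tray+Rt@[-.042,0,0];q=qt(-1)
arm.line_to(cg+nm*.20+[-.06,.05,.02],.2)
arm.movep(tgt+[0,0,.22],q);print(arm.read_opening()*85,arm.read_time(),arm.read_joint_positions())
arm.line_to(tgt+[0,0,.10],.12)
arm.pause(.2);f0=fz();h=.092
while h>.078:
    arm.line_to(tgt+[0,0,h],.03);f=(fz()-f0)[2]
    if f>3: break
    h-=.001
print("touch",h,f,fz()-f0,arm.read_wrist_torque(),arm.read_finger_force(),arm.read_time())
shot("p1")
```

```text
20.040022213186397 23.6167 [-0.12803476  0.64850373 -0.88800517  1.92886994  0.6542498   0.88282049
  1.92391602]
touch 0.08199999999999999 6.420381565908016 [-0.02995217 -1.29413212  6.42038157] [-0.26460469  0.0969991  -0.06110807] 72.02746868133545 27.8833
```

Run:
```python
from grasp import *
tgt=tray+Rt@[-.042,0,0]
arm.line_to(tgt+[0,0,.0835],.02)
arm.move_gripper(.32,20);arm.move_gripper(.45);print(arm.read_finger_force())
arm.line_to(tgt+[0,0,.25],.2)
arm.movep([.46,.30,.36],down(np.pi));im,Pw=shot("p2");print(arm.read_time())
cv2.imwrite("pics/p2c.png",im[30:300,200:440])
```

```text
0.0
30.8583
```

View pics/p2c.png

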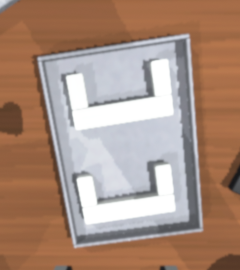

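The crop shows the handle lying flat in the free half (bar at about (125,110)), parallel to the mate, which hasn't moved (about (128,208)). Now the knob goes home.

Run:
```python
from geo import *
ko=KP-yd*.036
arm.movep([.45,-.1,.36],qk);arm.movep(ko+[0,0,.20],qk)
arm.move_gripper(.6,40);arm.line_to(ko+[0,0,.054],.12)
arm.move_gripper(0,40);print(arm.read_opening()*85)
f0=fz();arm.line_to(KP+[0,0,.054],.04);print(Rd.T@(fz()-f0))
arm.line_to(KP+[0,0,.054]+yd*.002,.02);arm.pause(.2);print(Rd.T@(fz()-f0))
arm.move_gripper(.6);arm.line_to(KP+[0,0,.22],.2)
arm.movep([.40,-.1,.42],qk)
print(arm.read_time())
p=arm.read_tool_pos()
arm.movep([.45,-.03,.40],down(np.pi)); im,Pw=shot("f1")
m=cv2.inRange(im[280:320,180:245],(0,0,0),(62,62,62));c=max(cv2.findContours(m,0,1)[0],key=cv2.contourArea)
print("knob",np.array(cv2.boundingRect(c))+[180,280,0,0],proj("wrist",KP,Pw),arm.read_time())
```

```text
28.430607198467865
[-1.07672235 -2.22608318  1.80253548]
[-1.10540988 -5.88952864 -0.24987886]
39.95
knob [212 288  28  32] [226.36080105 300.12800356] 43.025
```

The knob's pixel box is the same as at the start (212–240, before 213–242), and the push met the stop at 5.9 N. I hand in.

```bash
python3 -c "
from station import ticket
print(ticket.finish_job())"
```

```text
the job is handed in; nothing more can be done
None
```

The job is handed in at about 43 s of the 69 s allowed: the handle lies flat in the tray beside the other one, and the knob is back home. I don't have the judge's verdict; both were checked in wrist-camera pictures.

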